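# Set the vent cap of a dry cabinet's drying cartridge

## Robot

A 7-joint arm with a two-finger parallel gripper is mounted at the origin on the work surface. World frame = base frame: x ahead of the robot, y to its left, z up, the work surface at z = 0. Lengths are in m, angles in degrees, forces in N, time in s.
With the tool pointing down it reaches from about 0.425 to 0.8 m from the base axis. Payload 8.3 kg.
Tool frame: the origin (TCP) lies on the centre line of the jaws, within the pads' length; the fingertips stand 19 mm ahead of it and the grasp point (between the pads) is the TCP; z points along the fingers, y is the direction in which the jaws open and shut (so a half turn about z gives the same grasp; the last joint's range is limited). The gripper opens to 85 mm and grips with 20 to 120 N. Pads are 22 mm wide; open, the fingers measure 114 mm over their backs; the gripper's body (76 mm by 85 mm) begins 54 mm behind the grasp point. The pads swing forward as they close: fully open they stand 13 mm farther back than shut.
Start: joints at [68.188, 21.967, 0.94, 78.501, -0.361, 79.538, -2.664], TCP at [0.195, -0.594, 0.25] pointing down, gripper open.
Joint ranges: [-169.22, 169.22], [-14.56, 117.87], [-87.37, 89.26], [10.42, 133.3], [-82.24, 262.24], [0.94, 117.77], [-172.7, 172.7]. Speed limits (degrees/s): [136.94, 136.94, 172.46, 172.46, 180, 180, 180].

## Interface

Orientations are given as a 3x3 rotation matrix whose columns are the frame's x, y, z axes.
In Python, from rig import bot, kin, status, optics gives the robot as it stands. Calls block until the motion is done:
- bot.move_ptp(position, orientation): joint-space move of the TCP to a pose.
- bot.move_linear(position, attitude=None, vel=0.15): straight line of the TCP; attitude=None keeps the orientation; vel is the mean speed in m/s.
- bot.movej(angles): joint-space move.
- bot.ungrasp() and bot.gripper_close(): open the fingers fully, or close them until they stop; the grip force is fixed at half the most.
- bot.pause(seconds).
- kin.inverse_kinematics(position, orientation): joint angles nearest the present ones, or None.
- status.observe(): the state.
- optics.camera(name): name is "scene" or "top" or "wrist"; returns a dict with "img" (480x640x3 uint8, red, green, blue), "range_z" (480x640 float32, m along the optical axis (not along the pixel's ray), 0 where there is no reading), "mtx" (3x3 intrinsics, pixels), "R" (3x3) and "t" (3): a world point X has camera coordinates R X + t; the wrist camera has in their place "T_tool_cam" (4x4, takes a point from camera to tool coordinates, whose origin is the TCP and whose axes are the flange's). Camera axes: x right, y down, z forward; pixel columns grow to the right and rows downward; lengths in m; the calibration is good to about 2 mm. The wrist camera is an equidistant fisheye: a pixel r from the principal point sees the ray r / f radians off the axis. A picture is of the moment at which its call begins: read the wrist's pose just before it.
A pose or a line that the arm cannot do raises bot.MotionError and nothing moves.
- bot.sign_off(): hands the job in, once; it reports no verdict.
The state is a dict: "time_s": time; "joints": joint angles; "joint_velocities": joint speeds; "tau": joint torques, N m; "tool_pos": TCP position; "tool_rot": TCP orientation; "contact_force": force on the tool from outside, world axes, zero at the start; "wrist_torque": the same for the moment, N m; "width": opening from 0.0 (shut) to 1.0 (fully open).
Only numpy, scipy, OpenCV 4.12 (cv2) and the standard library are available. Lean on these libraries where they do the work, as an engineer would, in place of code of your own. Each camera call takes 0.05 s, during which the arm holds its last target. There are 200 camera calls.

## Task

Take the dry cabinet's door by its handle and swing it open to about a right angle or further, which brings out the drying cartridge that is fixed to the inside of the door. Screw the cartridge's blue knurled cap down (clockwise seen from above) until it bottoms out, then back it off a quarter turn so that it can breathe, and finish still gripping the cap there, with the door open. Do not disturb the wash bottle, the mug or the sample puck.

Things in the scene. Friction and masses are not known exactly. Their poses are not given: they have to be found in the camera images.
- cabinet: Bench-top dry cabinet with clear walls and roof in a beige frame, fixed to the bench, 200 deep (x) x 260 wide (y) x 250 mm high; origin at the centre of its underside, its door on the -x face. Its roof is 250 mm above the bench, over the closed cartridge. It stands anywhere within some 6 by 16 cm, turned up to 0.15 rad.
- door (a joint): Angle of the cabinet's door, rad: 0 shut, grows as it opens towards the robot, stop at 1.75. Upright hinge at its left edge (+y end): opens clockwise seen from above. Starts 0 to 0.12 ajar, no latch; a stiff hinge (about 0.25 N m) leaves it where it is put. Grey frame, clear pane, 250 wide, 12 mm thick, from 20 to 245 mm above the bench.
- door_hinge (a point): Point on the door's hinge line, 225 mm above the bench.
- door_handle (a point): Grip point, 220 mm above the bench, of the handle: an upright round steel bar 12 mm thick, from 159 to 244 mm above the bench, joined to the door by a level stub at each end; 38 mm clear gap behind it. It lies 215 mm along the door from the hinge line and 50 mm out from the door's mid-plane. It can be pinched from above across the door's width.
- cap (a joint): Turn of the cap, rad: 0 bottomed out on its shoulder (hard stop), grows as it is unscrewed (counter-clockwise seen from above); starts engaged on its thread at 2.0 to 3.5, top stop 4.2. Right-hand thread, 6 mm rise a turn, drag about 0.05 N m; it stays where it is left. A quarter turn is 1.57.
- cap_grip (a point): Where to grip the cap: on its axis, 14 mm above its lower edge, 206 mm above the bench when bottomed and 0.95 mm higher for each rad unscrewed. The cap is a blue knurled upright cylinder, 44 mm across, 24 mm high. A white line on its top runs from the axis along this point's -x; it lines up with the white line on the bracket below when the cap is bottomed out.
- wash_bottle: White wash bottle with an orange cap, 60 mm across, 150 mm high, standing right of the cabinet; origin at the centre of its underside. Leave alone.
- mug: Blue mug, 76 mm across, 90 mm high, standing left of the cabinet; origin at the centre of its underside. Leave alone.
- puck: Black sample puck, 32 mm across, 22 mm high, lying right of the cabinet's front; origin at the centre of its underside. Leave alone.
- cartridge (a point): The shoulder that the cap lands on, on the cap's axis, 192 mm above the bench: top of an amber tube 38 mm across, on a bracket on the inside of the door, 86 mm from the door's mid-plane and 115 mm along it from the hinge, so that it moves with the door (behind the door when shut). x is the door's inward normal.

How it is judged (in metres and radians):
On the way, in this order (a step that is already met when the one before it is completed fails the run):
1. the door is swung open to about a right angle (1.3 rad) or further (value of joint door above 1.3 rad), for 0.2 s.
2. the cap is screwed down until it bottoms out (within 0.1 rad) (value of joint cap below 0.1 rad), for 0.15 s.
At the end, for the whole second after the job is handed in: The cap stands a quarter turn (1.57 rad, within 0.3) above its bottomed position and the fingers still grip it (more than 5 N, grasp point within 40 mm of the cap's grip point), the door being open by 1.3 rad or more (value of joint cap between 1.27 and 1.87 rad and contact force between the fingers and cap above 5 N and distance between the grasp point and cap_grip below 0.04 m and value of joint door above 1.3 rad); the arm keeps its last pose, push and grip.
It fails at once if the wash bottle, the mug or the puck is moved by more than 3 cm (distance of any of wash_bottle, mug, puck from where it was at the start of the episode above 0.03 m).
It also fails if it takes over 72 s, if anything falls off the work surface, if the arm or the gripper's body presses on something with over 40 N, if the wrist force passes 120 N, or if a joint passes its speed limit or range.

## Working session

There is one attempt and no reset: what is moved stays moved. The work goes in short steps, each a Python script; the robot and the scene stay as the last script left them, time stands still between calls to the robot, and variables do not carry over. Pictures are saved under pics/ and viewed, about 8 in all and at most 12, crops included, and the job is handed in when it is done.

```bash
ls; mkdir -p pics
python3 - <<'E'
from rig import bot,kin,status,optics
import cv2,numpy as np,pickle
s=status.observe();print(s['time_s'],s['tool_pos'],s['tool_rot'],s['width'])
d={}
for n in('scene','top','wrist'):
    c=optics.camera(n);d[n]=c;cv2.imwrite(f'pics/{n}0.png',c['img'][...,::-1])
    print(n,c['mtx'],c.get('R'),c.get('t'),c.get('T_tool_cam'))
pickle.dump(d,open('d0.pkl','wb'))
E
```

```text
pics
0.0 [ 0.19518045 -0.59322038  0.24925117] [[ 9.49910814e-01  3.12520466e-01 -6.35019543e-04]
 [ 3.12521111e-01 -9.49908885e-01  1.91450664e-03]
 [-4.88819813e-06 -2.01706758e-03 -9.99997966e-01]] 1.0035934041682615
scene [[563.41979844   0.         321.04900397]
 [  0.         563.41979844 240.1646884 ]
 [  0.           0.           1.        ]] [[ 0.899688   -0.43652404 -0.00287362]
 [-0.34582003 -0.70869639 -0.61494547]
 [ 0.26640196  0.55425281 -0.7885644 ]] [-0.596268    0.29406931  0.99001175] None
top [[612.80441826   0.         325.40486447]
 [  0.         612.80441826 233.91351347]
 [  0.           0.           1.        ]] [[ 1.86479823e-02 -9.99819970e-01  3.50424219e-03]
 [-9.80367572e-01 -1.89730485e-02 -1.96263719e-01]
 [ 1.96294872e-01  2.24476964e-04 -9.80544886e-01]] [-0.01637973  0.64897793  1.30759632] None
wrist [[371.64829954   0.         316.38818361]
 [  0.         371.64829954 239.55111709]
 [  0.           0.           1.        ]] None None [[-1.68841322e-03 -9.57054306e-01 -2.89903784e-01  7.33907833e-02]
 [ 9.99998456e-01 -1.47498288e-03 -9.54702598e-04  4.40244799e-04]
 [ 4.86099114e-04 -2.89904948e-01  9.57055320e-01 -1.22962156e-01]
 [ 0.00000000e+00  0.00000000e+00  0.00000000e+00  1.00000000e+00]]
```

View pics/top0.png

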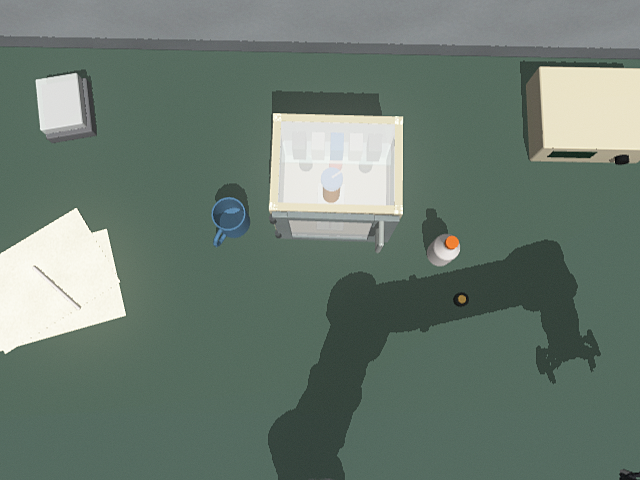

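View pics/scene0.png

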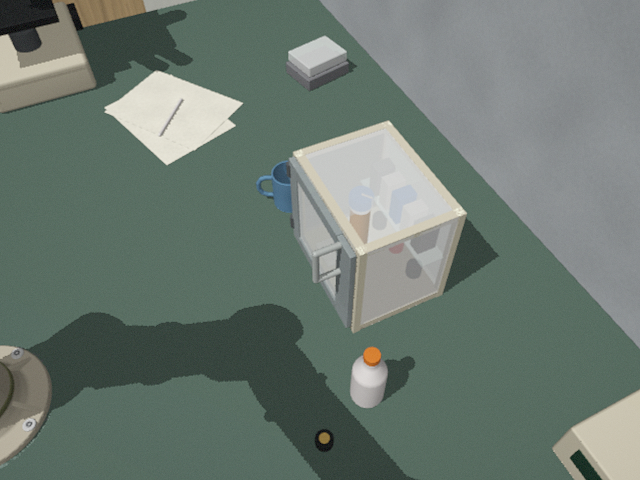

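```bash
cat > h.py <<'E'
import numpy as np,pickle,cv2
def ray(c,uv,z):
    C=-c['R'].T@c['t'];d=c['R'].T@np.linalg.inv(c['mtx'])@np.array([*uv,1.]);return C+d*(z-C[2])/d[2]
def tri(c1,u1,c2,u2):
    P=[c['mtx']@np.c_[c['R'],c['t']] for c in(c1,c2)]
    X=cv2.triangulatePoints(P[0],P[1],np.array(u1,float),np.array(u2,float)).ravel();return X[:3]/X[3]
def proj(c,X):
    p=c['mtx']@(c['R']@np.array(X)+c['t']);return p[:2]/p[2]
E
python3 - <<'E'
from h import *
d=pickle.load(open('d0.pkl','rb'));c=d['top'];s=d['scene']
print('cam',-c['R'].T@c['t'],-s['R'].T@s['t'])
for uv in[(273,115),(403,117),(402,213),(271,211)]:print('roof',ray(c,uv,.25))
hsv=cv2.cvtColor(c['img'],cv2.COLOR_RGB2HSV)
print('mug',ray(c,(229,212),.09),'puck',ray(c,(461,299),.022),'bottle',ray(c,(452,243),.15))
a=cv2.resize(c['img'][195:260,260:420],None,fx=5,fy=5,interpolation=cv2.INTER_CUBIC)
b=cv2.resize(s['img'][140:340,260:480],None,fx=2.7,fy=2.7,interpolation=cv2.INTER_CUBIC)[:270,:800]
b=np.pad(b,((0,0),(0,800-b.shape[1]),(0,0)))
cv2.imwrite('pics/c1.png',np.vstack([a,b])[...,::-1])
E
```

```text
cam [ 0.37986792 -0.00435722  1.40958511] [ 0.37440916 -0.60059626  0.95981117]
roof [0.85333845 0.10561275 0.25      ]
roof [ 0.85432053 -0.15536228  0.25      ]
roof [ 0.65633989 -0.15218889  0.25      ]
roof [0.65537189 0.10248477 0.25      ]
mug [0.68930697 0.20994595 0.09      ] puck [ 0.51340391 -0.31362723  0.022     ] bottle [ 0.61776858 -0.2691641   0.15      ]
```

View pics/c1.png

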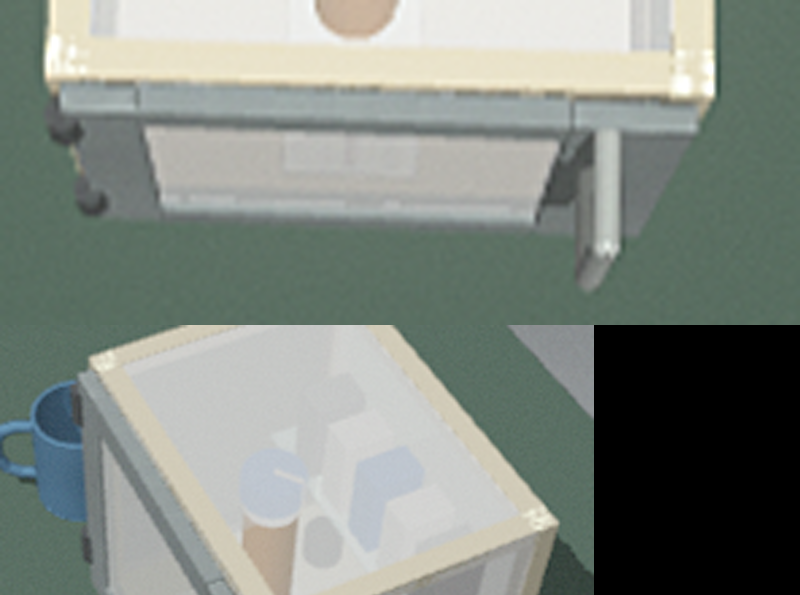

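Run:
```python
from h import *
d=pickle.load(open('d0.pkl','rb'));c=d['top'];s=d['scene']
px=lambda x,y:((x+.5)/5-.5+260,(y+.5)/5-.5+195)
f=lambda x,y,z:ray(c,px(x,y),z)
L,Rr=f(61,109,.245),f(696,131,.245);print('door outer top',L,Rr,np.linalg.norm(L-Rr))
a=Rr-L;print('door dir ang',np.arctan2(-a[0],-a[1]))
l,r=f(48,86,.25),f(712,98,.25);a=r-l;print('cab front',l,r,np.linalg.norm(a),np.arctan2(-a[0],-a[1]))
print('handle top',f(608,243,.244))
# blue cap seen through roof
for n,cc in(('top',c),('scene',s)):
    hsv=cv2.cvtColor(cc['img'],cv2.COLOR_RGB2HSV)
    m=cv2.inRange(hsv,(100,25,120),(125,255,255))
    k,_,st,ce=cv2.connectedComponentsWithStats(m)
    print(n,[(st[i].tolist(),ce[i].round(1).tolist()) for i in range(1,k) if st[i][4]>60])
q=c['range_z'];
for u,v in((331,178),(340,225),(381,244),(300,214)):print(u,v,q[v,u])
```

```text
door outer top [0.64578333 0.10099737 0.245     ] [ 0.64180911 -0.14650144  0.245     ] 0.24753071927966377
door dir ang 0.01605614221494262
cab front [0.65370722 0.10592317 0.25      ] [ 0.65394474 -0.15217478  0.25      ] 0.2580980611769915 -0.0009202602897538494
handle top [ 0.59697614 -0.11235107  0.244     ]
top [([212, 197, 33, 50, 282], [225.7, 219.7]), ([224, 204, 16, 10, 95], [231.5, 209.5])]
scene [([256, 161, 37, 52, 674], [278.2, 191.7])]
331 178 1.2087308
340 225 1.2732075
381 244 1.1849418
300 214 1.1929108
```

```bash
cat >> h.py <<'E'
H=np.array([.652,.102]);PHI0=.016
dirv=lambda p:np.array([-np.sin(p),-np.cos(p)])
outv=lambda p:np.array([-np.cos(p),np.sin(p)])
def down(a):  # tool y axis at world heading a, z down
    y=np.array([np.cos(a),np.sin(a),0]);z=np.array([0,0,-1.]);return np.c_[np.cross(y,z),y,z]
def head(R): return np.arctan2(R[1,1],R[0,1])
E
python3 - <<'E'
from h import *
from rig import bot,kin,status
hd=lambda p:np.arctan2(dirv(p)[1],dirv(p)[0])
for fl in(0,np.pi):
  for p in(.016,.5,1,1.5):
    xy=H+.215*dirv(p)+.05*outv(p)
    q=kin.inverse_kinematics([*xy,.22],down(hd(p)+fl));print(fl,p,xy.round(3),None if q is None else np.round(q))
cp=H+.115*dirv(1.5)-.086*outv(1.5);print(cp)
for a in range(-180,180,30):
    q=kin.inverse_kinematics([*cp,.215],down(np.radians(a)));print(a,None if q is None else np.round(q))
E
```

```text
0 0.016 [ 0.599 -0.112] [ 25.  23. -23.  83.   9.  76. -90.]
0 0.5 [ 0.505 -0.063] [  28.   11.  -28.   98.    5.   73. -120.]
0 1 [0.444 0.028] [  33.    3.  -42.  106.    2.   72. -156.]
0 1.5 [0.434 0.137] [ 46.  11. -74. 104.  11.  73. 153.]
3.141592653589793 0.016 [ 0.599 -0.112] [ 35.  25. -38.  83.  16.  77.  86.]
3.141592653589793 0.5 [ 0.505 -0.063] [ 37.  12. -38.  98.   8.  73.  59.]
3.141592653589793 1 [0.444 0.028] [ 38.   3. -47. 106.   3.  72.  23.]
3.141592653589793 1.5 [0.434 0.137] [ 39.   8. -64. 104.   8.  72. -24.]
[0.54337148 0.00808065]
-180 [ -61.   31.   78.   97.  -31.   78. -157.]
-150 [  22.   16.  -31.   93.    8.   73. -161.]
-120 [  25.   16.  -35.   93.   10.   73. -132.]
-90 [  27.   17.  -38.   93.   11.   74. -103.]
-60 [ 28.  17. -39.  93.  11.  74. -73.]
-30 [ 28.  17. -40.  93.  11.  74. -43.]
0 [ 29.  17. -41.  93.  12.  74. -14.]
30 [ 30.  18. -42.  93.  12.  74.  16.]
60 [ 31.  18. -43.  93.  13.  74.  46.]
90 [ 34.  19. -47.  93.  14.  74.  74.]
120 [ 50.  30. -73.  92.  29.  80.  93.]
150 [ 50.  30. -73.  92.  29.  80. 123.]
```

Run:
```python
from h import *
from rig import bot,kin,status,optics
hd=lambda p:np.arctan2(dirv(p)[1],dirv(p)[0])+np.pi
h0=np.array([.597,-.1125])
rp=lambda t:(lambda s:print(t,round(s['time_s'],2),s['tool_pos'].round(4) if hasattr(s['tool_pos'],'round') else s['tool_pos'],np.round(s['contact_force'],1),round(s['width'],3),np.round(s['joints'])))(status.observe())
p=status.observe()['tool_pos'];
bot.move_linear([p[0],p[1],.33]);rp('up')
bot.move_ptp([*h0,.33],down(hd(PHI0)));rp('over')
bot.move_linear([*h0,.222],vel=.1);rp('at')
bot.gripper_close();rp('grip')
cv2.imwrite('pics/grip.png',optics.camera('scene')['img'][...,::-1])
```

```text
up 0.83 [ 0.1951 -0.5931  0.329 ] [-0.4 -0.6 -0.2] 1.001 [68. 21.  1. 70. -0. 89. -3.]
over 3.08 [ 0.5968 -0.1139  0.3298] [ 0.  -0.6 -0. ] 1.001 [ 34.  23. -37.  72.  13.  90.  88.]
at 4.31 [ 0.5974 -0.1125  0.2228] [-0.1  0.1  0.3] 1.002 [ 34.  25. -37.  83.  15.  78.  86.]
grip 4.98 [ 0.597  -0.1128  0.2221] [-0.6 -0.9  2.3] 0.13 [ 34.  25. -37.  83.  15.  77.  86.]
```

View pics/grip.png

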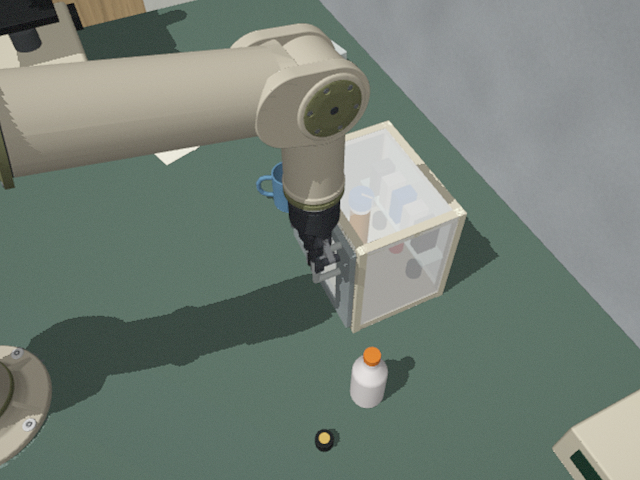

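The scene shows the fingers on the handle bar near (318,265), and the width of 11 mm matches the bar. Next, swing the door.

Run:
```python
from h import *
from rig import bot,kin,status,optics
s=status.observe();p0=np.array(s['tool_pos']);v=p0[:2]-H;h0=head(np.array(s['tool_rot']))
N=13
for k in range(1,N+1):
    a=-1.5*k/N;c,sn=np.cos(a),np.sin(a)
    xy=H+np.array([[c,-sn],[sn,c]])@v
    bot.move_linear([*xy,p0[2]],down(h0+a),vel=.07)
    s=status.observe();F=np.array(s['contact_force']);print(round(-a,2),round(s['time_s'],1),np.round(s['tool_pos'],3),F.round(1),round(s['width'],3),np.round(s['joints'][2:7:4]))
    if np.linalg.norm(F)>35:print('stop');break
cv2.imwrite('pics/open.png',optics.camera('top')['img'][...,::-1])
```

```text
0.12 5.5 [ 0.573 -0.105  0.222] [-1.1 -0.5  1.7] 0.124 [-36.  80.]
0.23 6.1 [ 0.549 -0.095  0.222] [-1.9 -0.9  1.8] 0.123 [-36.  74.]
0.35 6.6 [ 0.527 -0.082  0.222] [-3.  -2.7  1.7] 0.126 [-35.  67.]
0.46 7.1 [ 0.507 -0.066  0.222] [-3.7 -3.1  2.1] 0.123 [-35.  61.]
0.58 7.6 [ 0.488 -0.048  0.222] [-4.8 -3.5  1.7] 0.124 [-35.  53.]
0.69 8.1 [ 0.472 -0.028  0.222] [-5.2 -2.7  2.5] 0.125 [-36.  46.]
0.81 8.7 [ 0.458 -0.006  0.222] [-6.5 -2.4  3. ] 0.128 [-36.  37.]
0.92 9.2 [0.447 0.017 0.222] [-5.6 -2.1  2.7] 0.124 [-37.  29.]
1.04 9.7 [0.439 0.041 0.222] [-5.8 -0.2  2.7] 0.127 [-39.  19.]
1.15 10.2 [0.433 0.065 0.222] [-5.4 -0.2  1.8] 0.123 [-40.  10.]
1.27 10.7 [0.431 0.09  0.222] [-4.8  0.7  0.9] 0.126 [-41.  -0.]
1.38 11.2 [0.431 0.116 0.222] [-3.8  0.7  1.9] 0.13 [-43. -11.]
1.5 11.8 [0.434 0.141 0.222] [-3.5  1.4 -1. ] 0.128 [-44. -22.]
```

View pics/open.png

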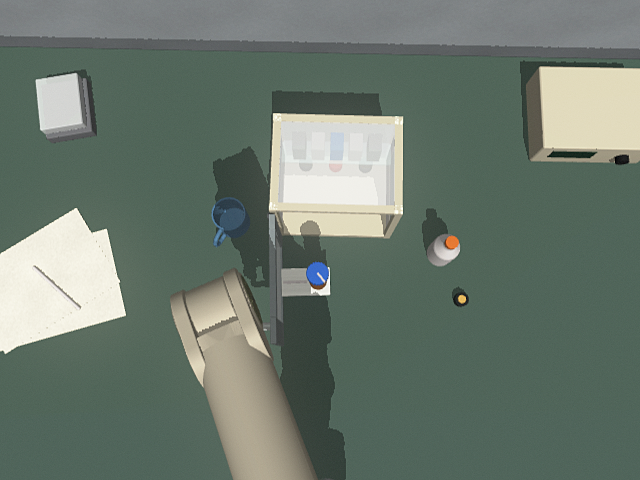

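The door is at about 1.5, and the blue cap shows at (318,273) with its white line running to about (324,282). Release, rise, and measure the cap.

Run:
```python
from h import *
from rig import bot,kin,status,optics
bot.ungrasp();p=status.observe()['tool_pos'];bot.move_linear([p[0],p[1],.33],vel=.15)
d={n:optics.camera(n) for n in('top','scene')};pickle.dump(d,open('d1.pkl','wb'))
cs={}
for n,c in d.items():
    hsv=cv2.cvtColor(c['img'],cv2.COLOR_RGB2HSV);m=cv2.inRange(hsv,(105,150,120),(125,255,255))
    k,_,st,ce=cv2.connectedComponentsWithStats(m);print(n,[(st[i].tolist(),ce[i].round(1).tolist()) for i in range(1,k) if st[i][4]>60])
c=d['top'];a=cv2.resize(c['img'][200:350,255:345],None,fx=4,fy=4,interpolation=cv2.INTER_CUBIC)
b=cv2.resize(d['scene']['img'][150:350,180:380],(600,600),interpolation=cv2.INTER_CUBIC)[:,:440]
cv2.imwrite('pics/cap.png',np.hstack([a,b])[...,::-1] if a.shape[0]==b.shape[0] else 0)
```

```text
top [([307, 262, 22, 23, 358], [316.7, 272.5])]
scene [([243, 212, 25, 27, 448], [255.1, 224.2])]
```

View pics/cap.png

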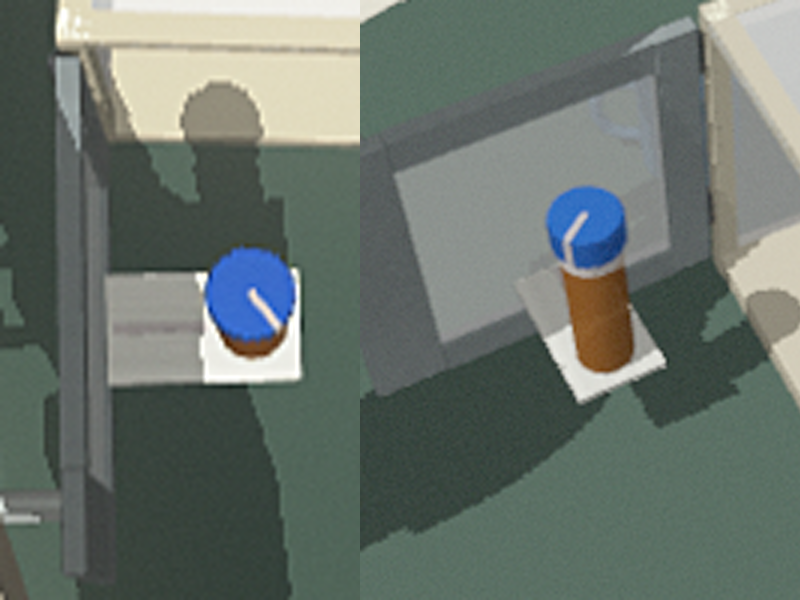

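The crop shows the door nearly square to the cabinet. From above, the cap top's centre is at crop (251,292) and its line ends at (281,330).

Run:
```python
from h import *
d=pickle.load(open('d1.pkl','rb'));c=d['top'];s=d['scene']
T=lambda x,y:((x+.5)/4-.5+255,(y+.5)/4-.5+200)
S=lambda x,y:((x-360+.5)/3-.5+180,(y+.5)/3-.5+150)
zt=.2187
C=ray(c,T(251,292),zt);E=ray(c,T(281,330),zt);C2=ray(s,S(586,213),zt)
print('cap',C,C2,tri(c,T(251,292),s,S(586,213)))
a,b=ray(c,T(57,62),.245),ray(c,T(65,570),.245);e=b-a
a2,b2=ray(c,T(80,62),.245),ray(c,T(85,572),.245);e2=b2-a2
ph=[np.arctan2(-x[0],-x[1]) for x in(e,e2)];print('door',ph,a,a2,np.linalg.norm(e))
p=1.516;print('model cap',H+.115*dirv(p)-.086*outv(p))
o=outv(p);l=(E-C)[:2];print('theta',(np.arctan2(l[1],l[0])-np.arctan2(o[1],o[0]))%(2*np.pi),np.linalg.norm(l))
```

```text
cap [0.54071677 0.01018666 0.2187    ] [0.54148516 0.00813484 0.2187    ] [0.5415047  0.01016809 0.21621998]
door [np.float64(1.5187175921066836), np.float64(1.5263421814394)] [0.64822057 0.10678796 0.245     ] [0.64843866 0.09558403 0.245     ] 0.24400650445702451
model cap [0.54188273 0.00983066]
theta 2.2012527580766656 0.023743592092643075
```

Run:
```python
from h import *
from rig import bot,kin,status,optics
def rp(t):
    s=status.observe();print(t,round(s['time_s'],2),np.round(s['tool_pos'],4),np.round(s['contact_force'],1),np.round(s['wrist_torque'],2),round(s['width'],3),np.round(s['joints']));return s
C=[.5413,.0098]
bot.move_ptp([*C,.30],down(np.radians(90)));rp('over')
bot.move_linear([*C,.212],vel=.08);rp('at')
bot.gripper_close();s=rp('grip')
p=np.array(s['tool_pos']);tot=0;t0=np.array(s['wrist_torque'])[2]
while tot<145:
    tot+=8;q=kin.inverse_kinematics([C[0],C[1],.212-.006*min(tot,126)/360],down(np.radians(90-tot)))
    if q is None:print('noik');break
    bot.movej(q);s=rp(tot)
    if abs(s['wrist_torque'][2]-t0)>.5 and tot>90:break
```

```text
over 14.97 [0.5411 0.0103 0.3   ] [-0.6 -0.5  0.6] [-0.02  0.05  0.02] 1.0 [ 29.  14. -41.  85.   9.  84.  78.]
at 16.23 [0.5417 0.0099 0.2126] [0.1 0.6 0.2] [-0.01  0.05  0.05] 0.996 [ 29.  17. -41.  94.  12.  73.  76.]
grip 16.69 [0.5415 0.0097 0.2125] [-1.7 -0.   5.6] [-0.15  0.41  0.02] 0.5 [ 29.  17. -41.  94.  12.  73.  76.]
8 16.95 [0.5414 0.0096 0.2124] [-2.3 -1.6  5.9] [-0.22  0.48 -0.06] 0.494 [ 28.  17. -39.  94.  11.  73.  69.]
16 17.21 [0.5414 0.0095 0.2122] [-2.1 -2.1  6. ] [-0.36  0.52 -0.04] 0.493 [ 27.  17. -38.  94.  11.  73.  61.]
24 17.47 [0.5414 0.0094 0.2121] [-3.4 -2.2  6. ] [-0.37  0.54 -0.01] 0.493 [ 26.  16. -37.  94.  10.  73.  54.]
32 17.73 [0.5413 0.0093 0.212 ] [-2.4 -1.9  5.8] [-0.39  0.53 -0.04] 0.498 [ 25.  16. -36.  94.  10.  73.  46.]
40 17.98 [0.5413 0.0092 0.2118] [-3.1 -1.8  7.1] [-0.41  0.65 -0.07] 0.502 [ 24.  16. -34.  94.   9.  73.  38.]
48 18.24 [0.5412 0.0092 0.2117] [-3.6 -2.2  6.4] [-0.51  0.74 -0.02] 0.493 [ 23.  16. -33.  94.   9.  73.  30.]
56 18.5 [0.5411 0.0091 0.2115] [-3.4 -2.   7.2] [-0.53  0.88 -0.1 ] 0.494 [ 22.  16. -32.  94.  
[... 439 characters left out ...]
8.  94.   7.  73.  -8.]
96 19.79 [0.5407 0.0089 0.2108] [-5.2 -3.4  8.1] [-0.67  1.24 -0.  ] 0.499 [ 18.  15. -27.  94.   7.  73. -16.]
104 20.05 [0.5407 0.0088 0.2107] [-6.3 -3.6  8. ] [-0.63  1.34 -0.05] 0.496 [ 17.  15. -26.  94.   7.  72. -24.]
112 20.31 [0.5406 0.0088 0.2106] [-6.7 -3.6  8.6] [-0.72  1.32  0.  ] 0.499 [ 16.  15. -25.  94.   6.  72. -32.]
120 20.57 [0.5406 0.0087 0.2104] [-6.5 -3.2  8.5] [-0.71  1.31 -0.03] 0.495 [ 16.  15. -24.  94.   6.  72. -39.]
128 20.82 [0.5404 0.0089 0.2103] [-7.4 -3.6  8.1] [-0.72  1.56  0.29] 0.494 [ 15.  14. -23.  94.   6.  72. -47.]
136 21.08 [0.5394 0.0108 0.2101] [-11.7   0.3  10.8] [0.09 2.48 1.16] 0.494 [ 14.  14. -22.  95.   6.  72. -55.]
```

Run:
```python
from h import *
from rig import bot,kin,status,optics
def rp(t):
    s=status.observe();print(t,round(s['time_s'],2),np.round(s['tool_pos'],4),np.degrees(head(np.array(s['tool_rot']))).round(1),np.round(s['contact_force'],1),np.round(s['wrist_torque'],2),round(s['width'],3));return s
C=[.5413,.0098]
bot.pause(.4);rp('bottom')
for tot in list(range(128,41,-8))+[41]:
    bot.movej(kin.inverse_kinematics([C[0],C[1],.212-.006*min(tot,126)/360],down(np.radians(90-tot))))
    if tot in(128,120,80,41):rp(tot)
d={}
for n in('top','scene','wrist'):d[n]=optics.camera(n)
d['s']=status.observe();pickle.dump(d,open('d2.pkl','wb'))
a=cv2.resize(d['scene']['img'][150:350,180:380],(400,400),interpolation=cv2.INTER_CUBIC)
b=cv2.resize(d['wrist']['img'],(400,300));b=np.pad(b,((0,100),(0,0),(0,0)))
cv2.imwrite('pics/end.png',np.hstack([a,b])[...,::-1])
```

```text
bottom 21.48 [0.5394 0.0108 0.2101] -45.6 [-12.   -0.2  11.7] [0.08 2.47 1.13] 0.503
128 21.74 [0.5407 0.0092 0.2103] -37.8 [-5.6 -2.4  7.3] [-0.42  1.17  0.07] 0.501
120 22.0 [0.5408 0.0091 0.2104] -29.8 [-5.2 -2.9  7.3] [-0.51  1.11  0.06] 0.494
80 23.29 [0.5411 0.009  0.2111] 10.2 [-3.2 -2.5  6.4] [-0.47  0.82  0.08] 0.497
41 24.57 [0.5413 0.0092 0.2117] 49.2 [-2.2 -2.   6.8] [-0.38  0.63  0.02] 0.494
```

View pics/end.png

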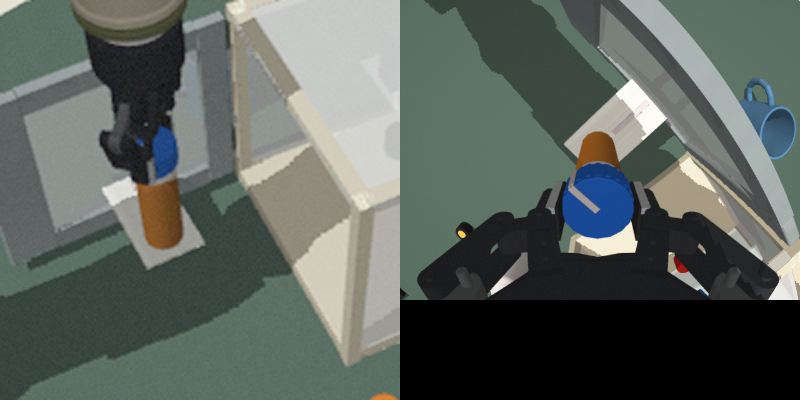

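The wrist view shows the cap between the pads, with the white line from about (317,338) to (275,298) at full resolution. Measure its heading against the door.

Run:
```python
from h import *
d=pickle.load(open('d2.pkl','rb'));w=d['wrist'];s=d['s'];K=w['mtx'];T=w['T_tool_cam'];R=np.array(s['tool_rot']);p=np.array(s['tool_pos'])
def wr(u,v,z):
    x,y=(u-K[0,2])/K[0,0],(v-K[1,2])/K[0,0];r=np.hypot(x,y)
    dc=np.array([np.sin(r)*x/r,np.sin(r)*y/r,np.cos(r)]);C=R@T[:3,3]+p;D=R@T[:3,:3]@dc;return C+D*(z-C[2])/D[2]
m=cv2.inRange(cv2.cvtColor(w['img'],cv2.COLOR_RGB2HSV),(105,150,60),(125,255,255));m[:, :240]=0;m[:,400:]=0
ys,xs=np.nonzero(m);print('blue',xs.min(),xs.max(),ys.min(),ys.max())
z=.192+.024+.0015
A,B=wr(317,338,z),wr(275,298,z);l=(B-A)[:2];print(A,B,np.linalg.norm(l))
ha=np.arctan2(l[1],l[0])
# door direction from wrist-visible cap position: fixed by cap position about hinge
v=p[:2]-H;m0=.115*dirv(0)-.086*outv(0)
ph=-(np.arctan2(v[1],v[0])-np.arctan2(m0[1],m0[0]))%(2*np.pi);o=outv(ph)
print('door',ph,np.linalg.norm(v),np.linalg.norm(m0),'theta',(ha-np.arctan2(o[1],o[0]))%(2*np.pi))
i=pickle.load(open('d0.pkl','rb'))['scene']['img'];j=d['scene']['img']
for n,(y0,y1,x0,x1) in dict(bottle=(345,410,345,390),puck=(425,455,310,338),mug=(160,215,255,290)).items():print(n,np.abs(i[y0:y1,x0:x1].astype(int)-j[y0:y1,x0:x1]).mean())
```

```text
blue 259 373 261 380
[0.5407262  0.00908385 0.2175    ] [0.51868653 0.00870252 0.2175    ] 0.022042972267640147
door 1.5150070562612115 0.14446502991184687 0.14360013927569848 theta 1.5323073118018362
bottle 2.2634757834757835
puck 29.15
mug 43.83584415584416
```

Run:
```python
from h import *
d0=pickle.load(open('d0.pkl','rb'))['top']['img'];d=pickle.load(open('d2.pkl','rb'))['top']['img']
for k,im in(('start',d0),('now',d)):
    h=cv2.cvtColor(im,cv2.COLOR_RGB2HSV);o=cv2.inRange(h,(3,120,120),(25,255,255));r=[]
    for y0,y1,x0,x1 in((230,255,440,465),(290,308,452,470)):
        ys,xs=np.nonzero(o[y0:y1,x0:x1]);r.append((round(xs.mean()+x0,1),round(ys.mean()+y0,1)) if len(xs) else None)
    b=cv2.inRange(h,(98,110,40),(118,255,255))[190:250,205:255];ys,xs=np.nonzero(b);r.append((round(xs.mean()+205,1),round(ys.mean()+190,1)) if len(xs) else None)
    print(k,r)
from rig import bot,status
bot.pause(.2);s=status.observe();print(s['time_s'],s['width']);print(bot.sign_off())
```

```text
start [(np.float64(451.7), np.float64(242.0)), (np.float64(461.7), np.float64(298.6)), (np.float64(227.1), np.float64(220.5))]
now [(np.float64(451.7), np.float64(242.0)), (np.float64(461.6), np.float64(298.7)), (np.float64(226.4), np.float64(220.1))]
24.925 0.49408252712569023
the job is handed in; nothing more can be done
None
```

I swung the door open by its handle, screwed the cap down until it bottomed out, backed it off a quarter turn and handed the job in still gripping it. It took about 25 s of the 72 s allowed. The hand-in gives no verdict, so what follows is my own measurements.

- **Door:** it stands at about 1.515 rad, against the 1.3 rad needed. I worked this out from where the cap now sits around the hinge. The door's edge, seen from above just after opening, gave 1.52 rad.
- **Bottoming out:** the cap started at about 2.20 rad (126°) by its white line. The wrist torque began to rise at about 128° of turning and reached 1.16 N m at 136°, which agrees with it bottoming there. I held it there for 0.4 s.
- **Back-off:** the white line in the wrist camera puts the cap at 1.53 rad, inside the 1.27 to 1.87 range. The gripper's width reading stayed steady at 0.494, about 42 mm on a 44 mm cap, and the grasp point is a few millimetres from the cap's grip point. I did not measure the grip force on the cap itself; the gripper holds at its fixed setting.
- **Bystanders:** the wash bottle, mug and puck are within 1 pixel of where they started in the top view. A cruder comparison of the scene-camera pictures disagreed for the mug and puck. I put that down to the arm and its shadow, since the top view shows both in place.

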